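# Pull the punch with the loose handle

### The job

Three look-alike setting punches stand in the wooden rack, and one of them has a handle that is loose on its shank. Find it by rocking the round knobs a little from side to side, then lift that punch out and stand it, knob up, leaning in the red repair pot. Leave the two firm punches seated in the rack.

Things in the scene. Friction and masses are not known exactly. Their poses are not given: they have to be found in the camera images.
- punch_a: Steel punch lifted with its handle (0.15 kg in all), upright in the rack. Origin at the tip of its foot, z up: 12 mm square shank with a round tip, sunk in the rack up to z = 38 mm; 26 mm collar resting on the rack's top to 44; handle above. Its x is the rack's x. Exactly one of the three punches has a loose handle; looks do not tell which. With its round tip a punch cannot stand by itself.
- punch_b: Punch b: the same to look at as punch a, same origin, axes and sizes.
- punch_c: Punch c: the same to look at as punch a, same origin, axes and sizes.
- handle_a: Handle on punch a, origin at the collar's top (44 mm above the foot), z up: brass ferrule, dark wood neck 19 mm thick, ball knob 32 mm across centred at z = 46 mm (top 62). Starts straight. Firm: no play. Loose: rocks freely about this origin, any way, up to 10 degrees (8 mm at the knob), then flops over. A tight grip hides play along its closing line: rock square to it, or push one side.
- handle_b: Handle on punch b: the same as handle a to look at.
- handle_c: Handle on punch c: the same as handle a to look at.
- rack: Fixed pale wooden block, 70 (x) x 230 (y) x 45 mm high, origin at the centre of its underside. Three square through holes of 13 mm along its y, at -80, 0, +80 mm, hold the punches, any punch in any hole. Every punch, firm ones too, can tip by about 2 degrees in its hole (2 to 3 mm at the knob).
- repair_pot: Fixed round red open pot without a handle, 88 mm across the rim, 65 mm high, walls and floor about 4 to 5 mm, origin at the centre of its underside. A black pot of brushes elsewhere on the bench is not meant.
Mind the look-alikes: they are no part of the job. What is shaped like the punch_a but orange is not meant.

How it is judged:
On the way, in this order (a step that is already met when the one before it is completed fails the run):
1. the handle that is loose is rocked by at least 0.06 rad on its shank while its punch still stands in the rack (((angle between the z axis of handle_a and the z axis of punch_a, either way round above 0.06 rad and distance of punch_a from where it was at the start of the episode below 0.012 m and angle between punch_a's own z axis and vertical below 0.15 rad) or (angle between the z axis of handle_b and the z axis of punch_b, either way round above 0.06 rad and distance of punch_b from where it was at the start of the episode below 0.012 m and angle between punch_b's own z axis and vertical below 0.15 rad) or (angle between the z axis of handle_c and the z axis of punch_c, either way round above 0.06 rad and distance of punch_c from where it was at the start of the episode below 0.012 m and angle between punch_c's own z axis and vertical below 0.15 rad))), for 0.1 s.
2. a punch is lifted clear of the rack (height (world z) of any of punch_a, punch_b, punch_c above 0.05 m), for 0.1 s.
At the end, for the whole second after the job is handed in: Loose-handled punch at rest and let go in the red pot: foot within 42 mm of the pot's axis and 30 mm of its underside, leaning under 57 degrees, its handle flopped by over 0.03 rad (a loose one does so there by itself). The firm two in the rack, within 12 mm and 8 degrees of their start (((horizontal distance between punch_a and repair_pot below 0.042 m and z of punch_a in the frame of repair_pot between -0.002 and 0.03 m and angle between punch_a's own z axis and vertical below 1 rad and linear speed of punch_a below 0.03 m/s and angle between the z axis of handle_a and the z axis of punch_a, either way round above 0.03 rad and distance of each of punch_b, punch_c from where it was at the start of the episode below 0.012 m and angle between each of punch_b, punch_c's own z axis and vertical below 0.15 rad) or (horizontal distance between punch_b and repair_pot below 0.042 m and z of punch_b in the frame of repair_pot between -0.002 and 0.03 m and angle between punch_b's own z axis and vertical below 1 rad and linear speed of punch_b below 0.03 m/s and angle between the z axis of handle_b and the z axis of punch_b, either way round above 0.03 rad and distance of each of punch_a, punch_c from where it was at the start of the episode below 0.012 m and angle between each of punch_a, punch_c's own z axis and vertical below 0.15 rad) or (horizontal distance between punch_c and repair_pot below 0.042 m and z of punch_c in the frame of repair_pot between -0.002 and 0.03 m and angle between punch_c's own z axis and vertical below 1 rad and linear speed of punch_c below 0.03 m/s and angle between the z axis of handle_c and the z axis of punch_c, either way round above 0.03 rad and distance of each of punch_a, punch_b from where it was at the start of the episode below 0.012 m and angle between each of punch_a, punch_b's own z axis and vertical below 0.15 rad))); the robot touches nothing.
It fails at once if a second punch is pulled out of the rack (two moved by more than 30 mm) (distance of each of punch_b, punch_c from where it was at the start of the episode above 0.03 m or distance of each of punch_a, punch_c from where it was at the start of the episode above 0.03 m or distance of each of punch_a, punch_b from where it was at the start of the episode above 0.03 m).
It also fails if it takes over 51 s, if anything falls off the work surface, if the arm or the gripper's body presses on something with over 40 N, if the wrist force passes 120 N, or if a joint passes its speed limit or range.

### The arm

A 7-joint arm with a two-finger parallel gripper is mounted at the origin on the work surface. World frame = base frame: x ahead of the robot, y to its left, z up, the work surface at z = 0. Lengths are in m, angles in rad, forces in N, time in s.
With the tool pointing down it reaches from about 0.425 to 0.975 m from the base axis. Payload 16.7 kg.
Tool frame: the origin (TCP) lies at the very end of the fingers, on their centre line; the grasp point (between the pads) lies 19 mm behind it; z points along the fingers, y is the line along which they close (so a half turn about z gives the same grasp; the last joint's range is limited). The gripper opens to 85 mm and grips with 20 to 120 N. Pads are 22 mm wide; open, the fingers measure 114 mm over their backs; the gripper's body (76 mm by 85 mm) begins 54 mm behind the grasp point. The pads swing forward as they close: fully open they stand 13 mm farther back than shut.
Start: joints at [-1.389, 0.426, 0.074, 1.606, -0.034, 1.111, -0.067], TCP at [0.22, 0.638, 0.231] pointing down, gripper open.
Joint ranges: [-2.85, 2.85], [-0.5, 2.14], [-1.23, 1.37], [0.21, 2.46], [-1.02, 4.16], [0.16, 2.05], [-2.73, 2.73]. Speed limits (rad/s): [1.89, 1.89, 2.39, 2.39, 3.01, 3.01, 3.01].

### API

Orientations are given as a unit quaternion [x, y, z, w].
In Python, from cell import arm gives the robot as it stands.
- The arm moves only by the tool arm_command, never from a script. Its argument "steps" is a list of rows, each a list of 2 entries, a list of its own where there are three numbers: the shift along the world's x, y, z in mm, then the turn about the world's z in degrees. A call has 1 to 20 rows; each row shifts and turns the commanded pose from where the row before left it; what a row does not reach is not made up. A row lasts 1/10 s, in which the tool goes at most 50 mm and 8.59 degrees, less where a joint would pass 70% of its speed; a pose out of reach is approached as far as the arm can. A call with a gripper value outside its range is refused whole. "gripper" is the opening, from 0 (shut) to 1 (fully open), set as the call begins (left out, the last holds). The fingers move at their own pace and stop on an object; "grip_force" is the grip in N (left out, the last holds). Time passes only in rows, so rows that do not move let the fingers close. It gives the time, the measured TCP pose, the force, the opening and the grip force at its end, in the units of the state.
- arm.sense(): the state, without advancing time (a new reading comes with each control period).
- arm.grab_frame(name): name is "scene" or "top" or "wrist"; returns the picture (480x640x3 uint8, red, green, blue); there is no depth.
- arm.camera_params(name): a dict with "fx", "fy", "cx", "cy" (pixels), "distortion" ([k1, k2, p1, p2, k3] as OpenCV has them; the pictures are not rectified), "world_to_cam" (4x4, takes a point from world to camera coordinates); the wrist camera has in their place "tool_from_camera" (4x4, takes a point from camera to tool coordinates, whose origin is the TCP and whose axes are the flange's). Camera axes: x right, y down, z forward; pixel columns grow to the right and rows downward; lengths in m; the calibration is good to about 2 mm. A picture is of the moment at which its call begins: read the wrist's pose just before it. camera_params takes no time and is no camera call.
- arm.job_done(): hands the job in; it is judged then, once.
Trained networks look in the newest picture that a camera, given by its name, has taken for a name from the list of things; names that differ only in an ending like _2 or _b are one class to them, and where a whole thing is asked for, a point or a joint stands for the part that bears it (a point fixed in the world has none). Each returns a list of dicts, best first, with "confidence" (0 to 1); they miss things now and then, are a little off and sometimes report something else, mostly with a low value. They report only what shows in the picture. A call takes as long as a camera call. They do not tell look-alikes from the thing itself.
- arm.outline_of(thing, camera): "region" (480x640 bool, what is visible of it) and "box" ([left, top, right, bottom] in pixels, round what is visible of it).
The state is a dict: "time_s": time; "joint_positions": joint angles; "joint_vel": joint speeds; "effort": joint torques, N m; "ee_pos": TCP position; "tool_rot": TCP orientation; "ft_force": force on the tool from outside, world axes, zero at the start; "moment": the same for the moment, N m; "opening": finger opening in m; "finger_force": force on a finger pad.
Only numpy, scipy, OpenCV 4.12 (cv2) and the standard library are available. Lean on these libraries where they do the work, as an engineer would, in place of code of your own. Each camera call takes 0.05 s, during which the arm holds its last target. There are 200 camera calls.

## Working session

There is one attempt and no reset: what is moved stays moved. The work goes in short steps, Python scripts to look and compute and a tool call to move; the robot and the scene stay as the last step left them, time stands still between calls to the robot, and variables do not carry over. Pictures are saved under pics/ and viewed, at most 10 in all, crops included, and the job is handed in when it is done.

Besides the shell and the picture viewer there is one more tool, called after "Call:" by a JSON object that holds its "fn" and its "kwargs", one argument or row to a line. arm_command: Moves the arm, as the interface text tells. Its arguments: {"type":"object","properties":{"steps":{"type":"array","items":{"type":"array"}},"gripper":{"type":"number"},"grip_force":{"type":"number"}},"required":["steps"]}

```bash
mkdir -p pics; python3 - <<'E'
from cell import arm
import cv2,numpy as np
for n in("scene","top"):
    f=arm.grab_frame(n); cv2.imwrite(f"pics/{n}1.png",f[:,:,::-1])
    p=arm.camera_params(n); print(n,p)
    for t in("punch_a","handle_a","rack","repair_pot"):
        try: print(t,[(np.round(d["box"]).tolist(),round(d["confidence"],2)) for d in arm.outline_of(t,n)])
        except Exception as e: print(t,e)
a=cv2.imread("pics/scene1.png");b=cv2.imread("pics/top1.png")
print(arm.camera_params("wrist")); print(arm.sense())
E
```

```text
scene {'fx': 552.6741992023177, 'fy': 552.6741992023177, 'cx': 326.5858232163493, 'cy': 226.58592885430375, 'distortion': array([-0.07319743,  0.        ,  0.        ,  0.        ,  0.        ]), 'world_to_cam': array([[-0.59154273,  0.80614611,  0.01434014,  0.32208851],
       [ 0.47561613,  0.36325403, -0.80114655, -0.21612076],
       [-0.6510503 , -0.46709202, -0.59829638,  1.31756671],
       [ 0.        ,  0.        ,  0.        ,  1.        ]])}
punch_a [([345.0, 256.0, 367.0, 314.0], 0.96), ([459.0, 256.0, 486.0, 295.0], 0.69), ([366.0, 214.0, 390.0, 256.0], 0.63), ([414.0, 233.0, 436.0, 277.0], 0.62)]
handle_a [([345.0, 259.0, 369.0, 295.0], 0.81), ([460.0, 255.0, 486.0, 286.0], 0.71), ([368.0, 217.0, 390.0, 246.0], 0.64), ([413.0, 233.0, 434.0, 265.0], 0.6)]
rack [([344.0, 236.0, 496.0, 336.0], 0.59)]
repair_pot [([204.0, 188.0, 255.0, 242.0], 0.98)]
top {'fx': 525.3566309539179, 'fy': 525.3566309539179, 'cx': 323.979874809493, 'cy': 236.04254747814437, 'distortion': array([-0.01224485,  0.        ,  0.        ,  0.        ,  0.        ]), 'world_to_cam': array([[ 0.014198
[... 1220 characters left out ...]
t_positions': array([-1.38846781,  0.42615139,  0.07389465,  1.60602869, -0.03408505,
        1.11080428, -0.06713125]), 'joint_vel': array([ 0.00168407,  0.0005901 , -0.0011566 ,  0.00118559,  0.00069993,
       -0.00102206,  0.00133764]), 'effort': array([-3.11322961e-03, -9.48832941e+01,  3.75224054e+00, -4.63582420e+01,
        1.86362711e-02,  3.00097170e-03,  8.38136293e-05]), 'ee_pos': array([0.21989933, 0.63811719, 0.23125466]), 'tool_rot': array([ 1.65192783e-01,  9.86261294e-01, -6.54187476e-05, -1.46236857e-05]), 'ft_force': array([ 0.48853748, -0.79711863,  1.48467722]), 'moment': array([ 0.03144706,  0.01959712, -0.03745835]), 'finger_force': 0.0, 'opening': 0.08526532285424933}
```

View images.

View pics/scene1.png

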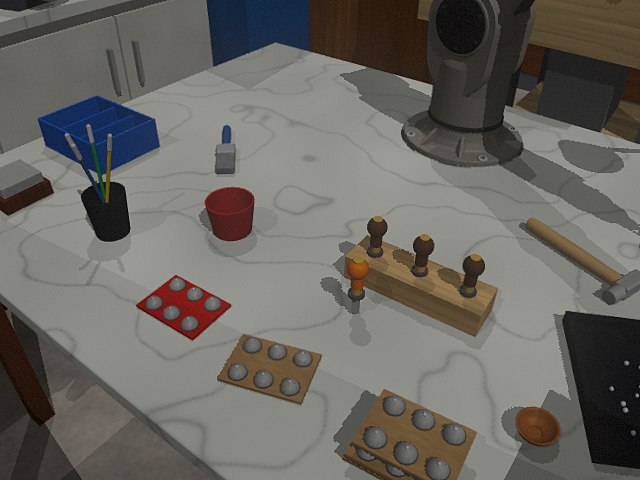

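View pics/top1.png

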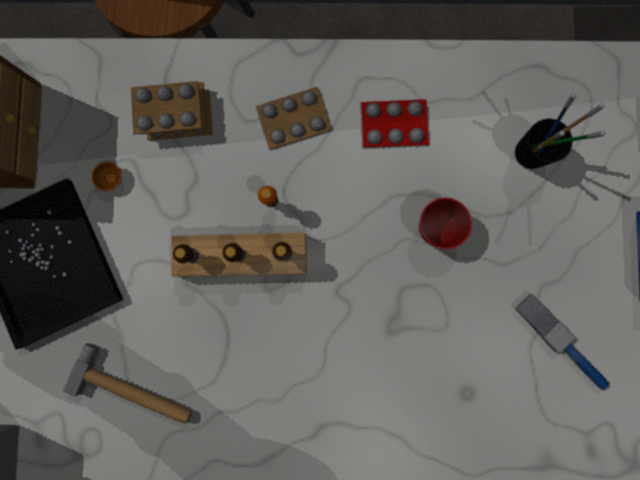

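```bash
cat > h.py <<'E'
import numpy as np,cv2
from cell import arm
def ray(n,uv,p=None,T=None):
    p=p or arm.camera_params(n); K=np.array([[p["fx"],0,p["cx"]],[0,p["fy"],p["cy"]],[0,0,1.]])
    q=cv2.undistortPoints(np.array([[uv]],float),K,p["distortion"])[0,0]
    if T is None: T=np.linalg.inv(p["world_to_cam"])
    d=T[:3,:3]@[q[0],q[1],1]; return T[:3,3],d/np.linalg.norm(d)
def wristT(s):
    from scipy.spatial.transform import Rotation as R
    T=np.eye(4);T[:3,:3]=R.from_quat(s["tool_rot"]).as_matrix();T[:3,3]=s["ee_pos"]
    return T@arm.camera_params("wrist")["tool_from_camera"]
def tri(rays):
    A=np.zeros((3,3));b=np.zeros(3)
    for o,d in rays:
        P=np.eye(3)-np.outer(d,d);A+=P;b+=P@o
    x=np.linalg.solve(A,b); return x,max(np.linalg.norm(np.cross(x-o,d)) for o,d in rays)
def atz(r,z): o,d=r; return o+d*(z-o[2])/d[2]
E
python3 - <<'E'
from h import *
for s,t,n in[((377.5,227),(283,250.5),'L'),((424,244),(233.3,252.5),'M'),((474,265),(184.5,254),'R'),((357.5,268),(268,195),'orange')]:
    x,e=tri([ray("scene",s),ray("top",t)]);print(n,x.round(4),round(e,4))
# rack top corners and pot rim
for c in[(171,235),(305,233),(307,275),(173,277)]: print('rack',atz(ray("top",c),.045).round(4))
for n,th in(("top",.065),):
    r=arm.grab_frame(n);d=arm.outline_of("repair_pot",n)[0]["region"].astype(np.uint8)
    c=cv2.findContours(d,0,2)[0];c=max(c,key=cv2.contourArea);e=cv2.fitEllipse(c);print(e,atz(ray(n,e[0]),.065).round(4))
    cn=e[0]
# pot: scene rim centre approx
x,e=tri([ray("scene",(230,200)),ray("top",cn)]);print('pot',x.round(4),round(e,4))
E
```

```text
L [0.5453 0.0953 0.0964] 0.0015
M [0.5411 0.1749 0.0982] 0.0012
R [0.5377 0.2548 0.0958] 0.0014
orange [0.6373 0.1214 0.0894] 0.0001
rack [0.5735 0.2926 0.045 ]
rack [0.5798 0.0619 0.045 ]
rack [0.5081 0.0572 0.045 ]
rack [0.5015 0.2862 0.045 ]
((444.51312255859375, 223.3653564453125), (50.426151275634766, 51.851375579833984), 97.42333221435547) [ 0.5969 -0.1721  0.065 ]
pot [ 0.5973 -0.1726  0.0649] 0.0006
```

Call:
{"fn": "arm_command", "kwargs": {
  "steps": [
    [[26, -32, -5], 3.6],
    [[26, -32, -5], 3.6],
    [[27, -32, -5], 3.6],
    [[27, -32, -5], 3.6],
    [[26, -32, -5], 3.6],
    [[26, -32, -5], 3.7],
    [[27, -32, -5], 0],
    [[27, -32, -5], 0],
    [[26, -32, -5], 0],
    [[26, -32, -5], 0],
    [[27, -32, -5], 0],
    [[27, -31, -5], 0],
    [[0, 0, 0], 0],
    [[0, 0, 0], 0]
  ],
  "gripper": 0.65,
  "grip_force": 20
}}

```text
time_s: 2.0
ee_pos: [0.5383, 0.2543, 0.1712]
tool_rot: [-0.022, 1.0, -0.0, -0.0]
ft_force: [0.7, 0.8, -0.2]
opening: 0.0556
finger_force: 0.0
```

```bash
python3 - <<'E'
from h import *
s=arm.sense();T=wristT(s);f=arm.grab_frame("wrist");cv2.imwrite("pics/w1.png",f[:,:,::-1])
print(s["ee_pos"],s["tool_rot"],s["opening"],s["time_s"])
for d in arm.outline_of("handle_a","wrist"):
    print(d["box"],d["confidence"])
W=np.linalg.inv(T)
p=arm.camera_params("wrist")
for x in([.5453,.0953,.0964],[.5411,.1749,.0982],[.5377,.2548,.0958]):
    c=W[:3,:3]@x+W[:3,3];print('pred',p["fx"]*c[0]/c[2]+p["cx"],p["fy"]*c[1]/c[2]+p["cy"])
E
```

```text
[0.53833301 0.25426573 0.17115159] [-2.24405428e-02  9.99748166e-01 -1.21654986e-04 -1.11850994e-04] 0.05560253892951499 2.0
[168.3, 220.6, 221.4, 269.8] 0.94
[137.0, 323.2, 164.5, 346.3] 0.87
[42.1, 219.7, 115.1, 269.3] 0.85
[291.9, 220.1, 339.6, 271.7] 0.69
pred 73.2577088405022 246.1893358963998
pred 192.11848199263193 246.13447823387503
pred 313.2816931671526 245.24223377058266
```

View pics/w1.png

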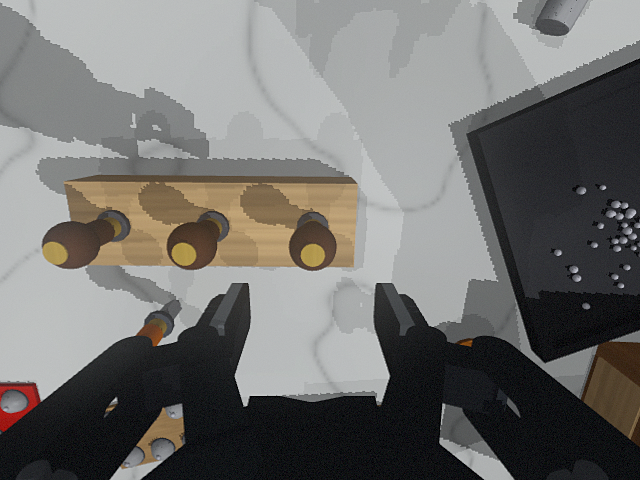

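Call:
{"fn": "arm_command", "kwargs": {
  "steps": [
    [[0, 0, -31], 0],
    [[0, 0, -31], 0],
    [[0, 0, -31], 0],
    [[0, 0, 0], 0]
  ]
}}

```text
time_s: 2.5
ee_pos: [0.535, 0.2555, 0.0751]
tool_rot: [-0.025, 1.0, -0.001, -0.003]
ft_force: [0.7, 0.0, 0.4]
opening: 0.0554
finger_force: 0.0
```

Call:
{"fn": "arm_command", "kwargs": {
  "steps": [
    [[0, 0, 0], 0],
    [[0, 0, 0], 0],
    [[0, 0, 0], 0],
    [[0, 0, 0], 0],
    [[0, 0, 0], 0],
    [[0, 0, 0], 0]
  ],
  "gripper": 0.2,
  "grip_force": 20
}}

```text
time_s: 3.1
ee_pos: [0.5387, 0.2558, 0.0798]
tool_rot: [-0.023, 1.0, 0.001, 0.001]
ft_force: [-0.7, 0.6, 9.0]
opening: 0.0306
finger_force: 20.5
```

Call:
{"fn": "arm_command", "kwargs": {
  "steps": [
    [[1, 0, 0], 0],
    [[1, 0, 0], 0],
    [[1, 0, 0], 0],
    [[1, 0, 0], 0],
    [[1, 0, 0], 0],
    [[0, 0, 0], 0],
    [[0, 0, 0], 0]
  ]
}}

```text
time_s: 3.8
ee_pos: [0.542, 0.2556, 0.0797]
tool_rot: [-0.024, 1.0, 0.0, -0.001]
ft_force: [-12.4, -1.3, 18.7]
opening: 0.0306
finger_force: 21.1
```

Call:
{"fn": "arm_command", "kwargs": {
  "steps": [
    [[-2, 0, 0], 0],
    [[-2, 0, 0], 0],
    [[-2, 0, 0], 0],
    [[-2, 0, 0], 0],
    [[-2, 0, 0], 0],
    [[0, 0, 0], 0],
    [[0, 0, 0], 0]
  ]
}}

```text
time_s: 4.5
ee_pos: [0.5352, 0.2554, 0.08]
tool_rot: [-0.023, 1.0, 0.001, 0.002]
ft_force: [7.7, -0.8, 2.8]
opening: 0.0306
finger_force: 20.1
```

Call:
{"fn": "arm_command", "kwargs": {
  "steps": [
    [[2, 0, 0], 0],
    [[2, 0, 0], 0],
    [[1, 0, 0], 0],
    [[0, 0, 15], 0],
    [[0, 0, 25], 0],
    [[0, 0, 40], 0],
    [[1, -27, 0], 0],
    [[1, -27, 0], 0],
    [[1, -26, 0], 0],
    [[0, 0, 0], 0],
    [[0, 0, -40], 0],
    [[0, 0, -28], 0],
    [[0, 0, -12], 0],
    [[0, 0, 0], 0]
  ],
  "gripper": 0.65
}}

```text
time_s: 5.9
ee_pos: [0.5402, 0.1753, 0.0776]
tool_rot: [-0.024, 1.0, -0.0, -0.001]
ft_force: [-0.1, 0.6, -0.3]
opening: 0.0555
finger_force: 0.0
```

Call:
{"fn": "arm_command", "kwargs": {
  "steps": [
    [[0, 0, 0], 0],
    [[0, 0, 0], 0],
    [[0, 0, 0], 0],
    [[0, 0, 0], 0],
    [[0, 0, 0], 0],
    [[0, 0, 0], 0]
  ],
  "gripper": 0.2
}}

```text
time_s: 6.5
ee_pos: [0.5418, 0.1755, 0.0798]
tool_rot: [-0.023, 1.0, 0.001, 0.001]
ft_force: [-0.9, 0.4, 8.9]
opening: 0.0307
finger_force: 19.8
```

Call:
{"fn": "arm_command", "kwargs": {
  "steps": [
    [[1, 0, 0], 0],
    [[1, 0, 0], 0],
    [[1, 0, 0], 0],
    [[1, 0, 0], 0],
    [[1, 0, 0], 0],
    [[0, 0, 0], 0],
    [[0, 0, 0], 0]
  ]
}}

```text
time_s: 7.2
ee_pos: [0.5452, 0.1753, 0.0796]
tool_rot: [-0.023, 1.0, 0.0, -0.001]
ft_force: [-11.7, -0.5, 19.4]
opening: 0.0305
finger_force: 20.4
```

Call:
{"fn": "arm_command", "kwargs": {
  "steps": [
    [[-2, 0, 0], 0],
    [[-2, 0, 0], 0],
    [[-2, 0, 0], 0],
    [[-2, 0, 0], 0],
    [[-2, 0, 0], 0],
    [[0, 0, 0], 0],
    [[0, 0, 0], 0]
  ]
}}

```text
time_s: 7.9
ee_pos: [0.5385, 0.1753, 0.08]
tool_rot: [-0.023, 1.0, 0.001, 0.003]
ft_force: [9.3, -1.3, 1.0]
opening: 0.0305
finger_force: 20.1
```

Same response as R; test L.

Call:
{"fn": "arm_command", "kwargs": {
  "steps": [
    [[2, 0, 0], 0],
    [[2, 0, 0], 0],
    [[1, 0, 0], 0],
    [[0, 0, 15], 0],
    [[0, 0, 25], 0],
    [[0, 0, 40], 0],
    [[1, -27, 0], 0],
    [[1, -27, 0], 0],
    [[2, -26, 0], 0],
    [[0, 0, 0], 0],
    [[0, 0, -40], 0],
    [[0, 0, -28], 0],
    [[0, 0, -12], 0],
    [[0, 0, 0], 0]
  ],
  "gripper": 0.65
}}

```text
time_s: 9.3
ee_pos: [0.5442, 0.0953, 0.0776]
tool_rot: [-0.024, 1.0, -0.0, -0.001]
ft_force: [0.1, 0.3, 0.8]
opening: 0.0557
finger_force: 0.0
```

Call:
{"fn": "arm_command", "kwargs": {
  "steps": [
    [[0, 0, 0], 0],
    [[0, 0, 0], 0],
    [[0, 0, 0], 0],
    [[0, 0, 0], 0],
    [[0, 0, 0], 0],
    [[0, 0, 0], 0]
  ],
  "gripper": 0.2
}}

```text
time_s: 9.9
ee_pos: [0.5459, 0.0955, 0.0797]
tool_rot: [-0.023, 1.0, 0.0, 0.001]
ft_force: [0.0, 0.4, 9.3]
opening: 0.0307
finger_force: 19.7
```

Call:
{"fn": "arm_command", "kwargs": {
  "steps": [
    [[1, 0, 0], 0],
    [[1, 0, 0], 0],
    [[1, 0, 0], 0],
    [[1, 0, 0], 0],
    [[1, 0, 0], 0],
    [[0, 0, 0], 0],
    [[0, 0, 0], 0]
  ]
}}

```text
time_s: 10.6
ee_pos: [0.5505, 0.0955, 0.0794]
tool_rot: [-0.023, 1.0, 0.0, 0.001]
ft_force: [0.3, 1.4, 6.0]
opening: 0.0308
finger_force: 19.7
```

Call:
{"fn": "arm_command", "kwargs": {
  "steps": [
    [[-2, 0, 0], 0],
    [[-2, 0, 0], 0],
    [[-2, 0, 0], 0],
    [[-2, 0, 0], 0],
    [[-2, 0, 0], 0],
    [[0, 0, 0], 0],
    [[0, 0, 0], 0]
  ]
}}

```text
time_s: 11.3
ee_pos: [0.5406, 0.0953, 0.0792]
tool_rot: [-0.023, 1.0, 0.0, 0.001]
ft_force: [0.3, 0.1, 7.7]
opening: 0.0303
finger_force: 20.0
```

Call:
{"fn": "arm_command", "kwargs": {
  "steps": [
    [[2, 0, 0], 0],
    [[3, 0, 0], 0],
    [[0, 0, -4], 0],
    [[0, 0, -5], 0],
    [[0, 0, 0], 0]
  ],
  "gripper": 0.5
}}

```text
time_s: 11.8
ee_pos: [0.5442, 0.095, 0.0683]
tool_rot: [-0.023, 1.0, -0.0, -0.001]
ft_force: [0.2, -0.6, -0.3]
opening: 0.0427
finger_force: 0.0
```

Call:
{"fn": "arm_command", "kwargs": {
  "steps": [
    [[0, 0, 0], 0],
    [[0, 0, 0], 0],
    [[0, 0, 0], 0],
    [[0, 0, 0], 0],
    [[0, 0, 0], 0],
    [[0, 0, 8], 0],
    [[0, 0, 8], 0],
    [[0, 0, 14], 0],
    [[0, 0, 20], 0],
    [[0, 0, 20], 0],
    [[0, 0, 20], 0],
    [[0, 0, 20], 0],
    [[0, 0, 0], 0],
    [[0, 0, 0], 0]
  ],
  "gripper": 0.1,
  "grip_force": 45
}}

```text
time_s: 13.2
ee_pos: [0.545, 0.0952, 0.1801]
tool_rot: [-0.023, 1.0, 0.0, 0.001]
ft_force: [-0.9, -0.9, -1.5]
opening: 0.0299
finger_force: 44.5
```

```bash
python3 - <<'E'
from h import *
a=arm.grab_frame("scene");b=arm.grab_frame("wrist")
cv2.imwrite("pics/l1.png",np.hstack([cv2.resize(a[130:360,180:520],(400,300)),cv2.resize(b,(400,300))])[:,:,::-1])
E
```

```text
(no output)
```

View pics/l1.png

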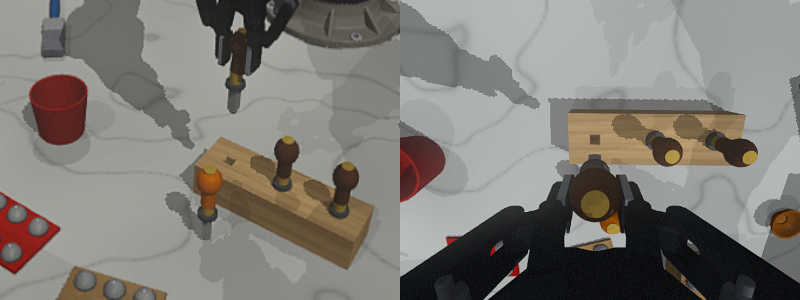

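Call:
{"fn": "arm_command", "kwargs": {
  "steps": [
    [[3, -15, 0], 0],
    [[5, -26, 0], 0],
    [[6, -32, 0], 0],
    [[7, -32, 0], 0],
    [[6, -32, 0], 0],
    [[7, -32, 0], 0],
    [[6, -32, 0], 0],
    [[5, -26, 0], 0],
    [[4, -22, 0], 0],
    [[2, -12, 0], 0],
    [[1, -6, 0], 0],
    [[0, 0, 0], 0],
    [[0, 0, 0], 0],
    [[0, 0, 0], 0],
    [[0, 0, 0], 0]
  ]
}}

```text
time_s: 14.8
ee_pos: [0.5969, -0.1709, 0.1794]
tool_rot: [-0.024, 1.0, 0.0, 0.0]
ft_force: [-0.2, 1.3, -1.7]
opening: 0.0296
finger_force: 44.5
```

```bash
python3 - <<'E'
from h import *
a=arm.grab_frame("scene");b=arm.grab_frame("wrist")
cv2.imwrite("pics/l2.png",np.hstack([cv2.resize(a[130:310,110:350],(400,300)),cv2.resize(b,(400,300))])[:,:,::-1])
E
```

```text
(no output)
```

View pics/l2.png

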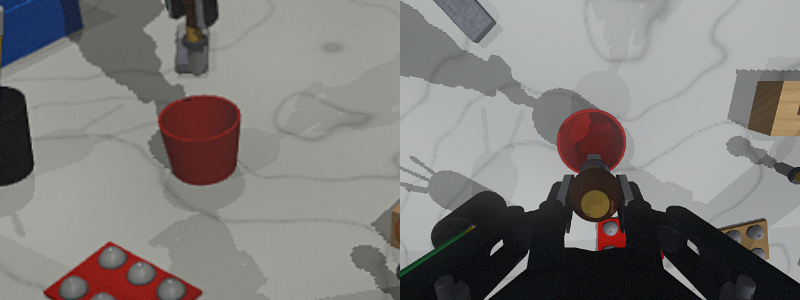

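Call:
{"fn": "arm_command", "kwargs": {
  "steps": [
    [[0, 0, -20], 0],
    [[0, 0, -25], 0],
    [[0, 0, -25], 0],
    [[0, 0, -15], 0],
    [[0, 0, -10], 0],
    [[0, 0, -6], 0],
    [[0, 0, 0], 0],
    [[0, 0, 0], 0]
  ]
}}

```text
time_s: 15.7
ee_pos: [0.5973, -0.172, 0.079]
tool_rot: [-0.023, 1.0, -0.0, 0.0]
ft_force: [0.4, 0.1, -1.3]
opening: 0.0301
finger_force: 44.6
```

Call:
{"fn": "arm_command", "kwargs": {
  "steps": [
    [[0, 0, -2], 0],
    [[0, 0, -2], 0],
    [[3, 0, 0], 0],
    [[3, 0, -1], 0],
    [[4, 0, -1], 0],
    [[4, 0, 0], 0],
    [[0, 0, 0], 0]
  ]
}}

```text
time_s: 16.4
ee_pos: [0.6115, -0.1717, 0.0722]
tool_rot: [-0.024, 1.0, -0.0, 0.0]
ft_force: [0.0, -0.1, -2.2]
opening: 0.0296
finger_force: 44.6
```

```bash
python3 - <<'E'
from h import *
a=arm.grab_frame("scene");b=arm.grab_frame("wrist")
cv2.imwrite("pics/l3.png",np.hstack([cv2.resize(a[130:310,110:350],(400,300)),cv2.resize(b,(400,300))])[:,:,::-1])
E
```

```text
(no output)
```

View pics/l3.png

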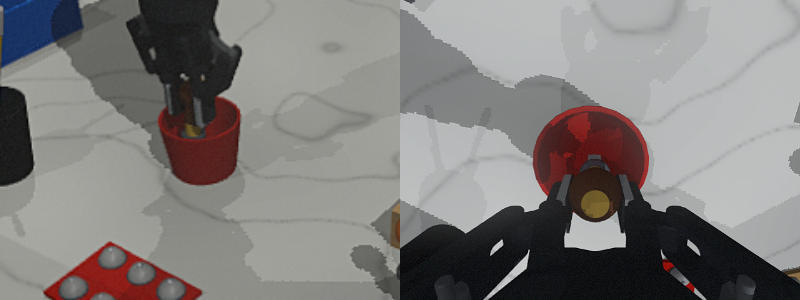

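Call:
{"fn": "arm_command", "kwargs": {
  "steps": [
    [[2, 0, -2], 0],
    [[2, 0, -2], 0],
    [[0, 0, -1], 0],
    [[-5, 0, 0], 0],
    [[-5, 0, 0], 0],
    [[-5, 0, 0], 0],
    [[-5, 0, 0], 0],
    [[0, 0, 0], 0]
  ]
}}

```text
time_s: 17.3
ee_pos: [0.5941, -0.172, 0.0674]
tool_rot: [-0.023, 1.0, 0.0, -0.0]
ft_force: [-0.5, -0.7, -2.1]
opening: 0.0296
finger_force: 44.6
```

Call:
{"fn": "arm_command", "kwargs": {
  "steps": [
    [[0, 0, 0], 0],
    [[0, 0, 0], 0],
    [[0, 0, 0], 0],
    [[0, 0, 0], 0],
    [[0, 0, 0], 0]
  ],
  "gripper": 0.8
}}

```text
time_s: 17.8
ee_pos: [0.595, -0.1719, 0.0673]
tool_rot: [-0.023, 1.0, -0.0, -0.0]
ft_force: [-0.5, -0.3, -0.4]
opening: 0.0685
finger_force: 0.0
```

```bash
python3 - <<'E'
from h import *
a=arm.grab_frame("scene");b=arm.grab_frame("wrist")
cv2.imwrite("pics/l4.png",np.hstack([cv2.resize(a[130:310,110:350],(400,300)),cv2.resize(b,(400,300))])[:,:,::-1])
E
```

```text
(no output)
```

View pics/l4.png

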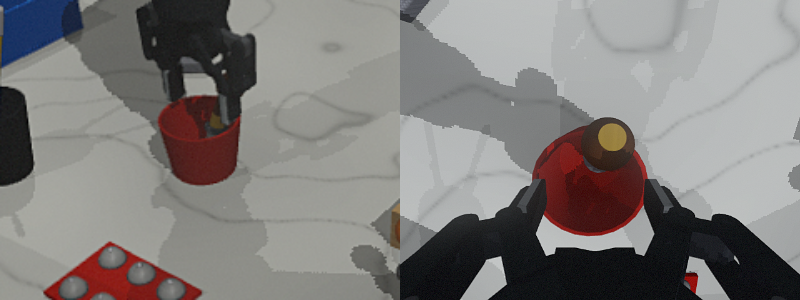

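The knob is let go and leans over the pot's -x rim (right half of the picture, about (607,140)), clear of both fingers. Now I retreat straight up.

Call:
{"fn": "arm_command", "kwargs": {
  "steps": [
    [[0, 0, 15], 0],
    [[0, 0, 25], 0],
    [[0, 0, 35], 0],
    [[0, 0, 35], 0],
    [[0, 0, 35], 0],
    [[30, 20, 20], 0],
    [[40, 30, 0], 0],
    [[40, 30, 0], 0],
    [[0, 0, 0], 0],
    [[0, 0, 0], 0],
    [[0, 0, 0], 0],
    [[0, 0, 0], 0]
  ]
}}

```text
time_s: 19.1
ee_pos: [0.7042, -0.0932, 0.2331]
tool_rot: [-0.023, 1.0, -0.0, 0.0]
ft_force: [-0.8, -0.9, 0.6]
opening: 0.0683
finger_force: 0.0
```

```bash
python3 - <<'E'
from h import *
a=arm.grab_frame("scene");b=arm.grab_frame("top")
cv2.imwrite("pics/l5.png",np.hstack([cv2.resize(a[130:340,180:500],(400,300)),cv2.resize(b[100:340,160:480],(400,300))])[:,:,::-1])
E
```

```text
(no output)
```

View pics/l5.png

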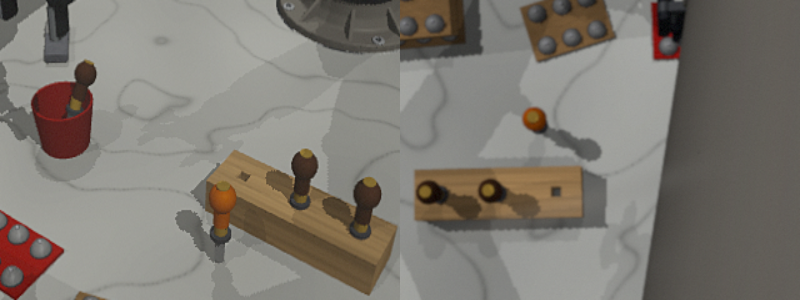

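The scene view shows the punch leaning knob up in the red pot (left half, about (80,90)). Both firm punches are seated in the rack and the arm is clear, so I'm handing the job in.

```bash
python3 -c "
from cell import arm
print(arm.job_done())"
```

```text
the job is handed in; nothing more can be done
None
```

I found the loose punch (the one nearest the red pot), stood it knob up and leaning in that pot, left the two firm punches seated in the rack, and handed the job in after about 19 s; no verdict was returned.

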